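# Tip only the lime out of a two-bay fruit dish

## Task

Pick the two-bay wooden dish up by its handle, turn it so that the lime's half faces down when tipped, and tip the lime from low over the blue bowl so that it rolls in, while the orange stays in its own bay. Then set the dish back down level on the round cork mat with the emptied half towards the front edge of the worktop and let go. Do not touch either fruit with the gripper, and leave the bowl, the cup and the honey jar where they stand.

Things in the scene. Friction and masses are not known exactly. Their poses are not given: they have to be found in the camera images.
- dish: loose two-bay dish of medium brown wood, 0.35 kg, 132 mm (its x) by 112 mm (its y), rim 46 mm high; origin in the centre of its underside, z up. A divider along its y axis at x = 0, 12 mm thick and 56 mm high, parts it into two equal bays, at +x and -x, 100 mm long inside, with flat floors 6 mm above the underside.
- handle (a point): centre of the dish's handle: a dark wooden bar over the divider, 14 mm thick (dish x), 80 mm long (dish y), from 95 to 125 mm above the dish's underside, on two posts; this point is 110 mm above the underside; axes as the dish's
- sill_plus (a point): top of the low sill, 11 mm above the underside (5 mm over the floor), in the middle of the outer side of the +x bay, 60 mm from the divider's middle; above it the rim has a gap 88 mm wide. A fruit rolls out over it once this side is tipped down by about 30 to 35 degrees, while the other bay's fruit leans on the divider. Axes as the dish's
- sill_minus (a point): the same on the -x bay: top of its sill, 60 mm from the divider's middle on the other side
- lime: the green fruit, a ball 64 mm across, about 90 g, loose in one of the bays (either one), between divider and sill, its centre about 39 mm from the divider's middle, its top 70 mm above the dish's underside; origin at its centre; its axes turn as it rolls
- orange: the orange fruit, a ball 64 mm across, about 90 g, loose in the other bay; origin at its centre; its axes turn as it rolls
- bowl: loose round blue ceramic bowl, 0.9 kg, 240 mm across the mouth and 70 mm high; origin in the centre of its underside, z up. It stands on the worktop on one side of the sink, left or right
- mat: fixed round cork mat, 220 mm across and 6 mm thick, on the other side of the sink; origin in the centre of its underside. The dish stands on it at the start, turned any way. (Between mat and bowl a tall faucet arches over the back of the sink: carry the dish past in front of it.)
- cup: bystander: striped espresso cup on a cork coaster near the front edge between mat and bowl; 83 mm over the handle, 49 mm high; origin under it
- honey: bystander: honey jar with a red lid, 61 mm across, 85 mm high, standing near the front edge between mat and bowl; origin under it
- mat_front (a point): the point of the mat's top rim nearest the front edge of the worktop, 110 mm from the mat's middle towards the robot's side (-x); tells which way is the front

How it is judged:
On the way, in this order (a step that is already met when the one before it is completed fails the run):
1. the dish is lifted off the mat, level, with both fruits in it (height (world z) of dish above 0.03 m and angle between dish's own z axis and vertical below 0.3 rad and distance between each of lime, orange and dish below 0.09 m), for 0.2 s.
2. the dish is tipped (over 20 degrees) near the bowl with both fruits still in it (angle between dish's own z axis and vertical above 0.35 rad and horizontal distance between lime and bowl below 0.25 m and distance between lime and dish below 0.125 m and distance between orange and dish below 0.09 m).
3. the lime lies in the bowl and the dish, with the orange, is still off the worktop (horizontal distance between lime and bowl below 0.09 m and height (world z) of lime below 0.085 m and height (world z) of dish above 0.03 m and distance between orange and dish below 0.09 m), for 0.1 s.
At the end, for the whole second after the job is handed in: Lime in the bowl (within 90 mm of its axis, centre under 85 mm), orange in its own bay, dish level (3 degrees) on the mat within 50 mm of its middle, at rest, emptied half towards the front (the mat's front point over 30 mm on its side), bowl upright (horizontal distance between lime and bowl below 0.09 m and height (world z) of lime below 0.085 m and distance between orange and dish below 0.09 m and z of orange in the frame of dish between 0.03 and 0.055 m and horizontal distance between dish and mat below 0.05 m and height (world z) of dish below 0.012 m and angle between dish's own z axis and vertical below 0.06 rad and linear speed of dish below 0.02 m/s and angle between bowl's own z axis and vertical below 0.1 rad and ((x of orange in the frame of dish above 0.01 m and x of mat_front in the frame of dish below -0.03 m) or (x of orange in the frame of dish below -0.01 m and x of mat_front in the frame of dish above 0.03 m))); the robot touches nothing.
It fails at once if the gripper touches a fruit (over 0.5 N) (contact force between the fingers and lime above 0.5 N or contact force between the fingers and orange above 0.5 N).
It fails at once if the orange leaves the dish (more than 100 mm from its underside's centre) (distance between orange and dish above 0.1 m).
It fails at once if the lime falls fast (over 1.8 m/s, a drop of more than about 150 mm) (linear speed of lime above 1.8 m/s).
It fails at once if the bowl is shoved (over 40 mm) (distance of bowl from where it was at the start of the episode above 0.04 m).
It fails at once if the cup or the honey jar is moved (over 30 mm) (distance of any of cup, honey from where it was at the start of the episode above 0.03 m).
It also fails if it takes over 72 s, if anything falls off the work surface, if the arm or the gripper's body presses on something with over 40 N, if the wrist force passes 120 N, or if a joint passes its speed limit or range.

## Robot

A 6-joint arm with a two-finger parallel gripper is mounted at the origin on a cart in front of the work surface, level with it; the furniture and walls round the work are solid. World frame = base frame: x ahead of the robot, y to its left, z up, the work surface at z = 0. Lengths are in m, angles in rad, forces in N, time in s.
With the tool pointing down it reaches from about 0.2 to 0.875 m from the base axis. Payload 3.4 kg.
Tool frame: the origin (TCP) lies midway between the tips of the shut fingers; the grasp point (between the pads) lies 19 mm behind it (env.grasp_offset is the distance from the TCP to the grasp point, in m); z points along the fingers, y is the line along which they close (so a half turn about z gives the same grasp; the last joint's range is limited). The gripper opens to 94 mm and grips with 3 to 60 N. Pads are 16 mm wide; open, the fingers measure 119 mm over their backs; the gripper's body (75 mm by 177 mm) begins 78 mm behind the grasp point.
Start: joints at [1.225, 0.276, 1.505, -0, 1.361, -0.121], TCP at [0.128, 0.561, 0.205] pointing down, gripper open.
Joint ranges: [-2.89, 2.89], [-0.75, 2.08], [0.22, 2.7], [-1.18, 4.32], [0.11, 2.71], [-2.7, 2.7]. Speed limits (rad/s): [2.57, 2.57, 3.14, 3.14, 3.14, 3.14].

## Interface

Orientations are given as a unit quaternion [x, y, z, w].
In Python, from plant import monitor, vision, workorder, env gives the robot as it stands.
- The arm moves only by the tool servo_tool, never from a script. Its argument "commands" is a list of rows, each a list of 2 entries, a list of its own where there are three numbers: the shift along the tool's x, y, z in units of 0.2 m (1.0 is 0.2 m), then the turn, a rotation vector about the tool's x, y, z in units of 45 degrees (1.0 is 45 degrees). In form: [[[tx, ty, tz], [wx, wy, wz]], ...]. A call has exactly 10 rows; each row shifts and turns the commanded pose from where the row before left it, along the tool's axes as they then stand; what a row does not reach is not made up. A row lasts 1/8 s, in which the tool goes at most 62.5 mm and 10.7 degrees, less where a joint would pass 70% of its speed; a pose out of reach is approached as far as the arm can. A call with a number of a shift or a turn outside -1 to 1 is refused whole. A call with a gripper value outside its range is refused whole. "grip" is the closure in counts, from 0 (fully open) to 255 (shut), set as the call begins (left out, the last holds). The fingers move at their own pace and stop on an object; "grip_force" is the grip in N (left out, the last holds). Time passes only in rows, so rows that do not move let the fingers close, or fill a call up. It gives the time, the measured TCP pose, the force, the opening and the grip force at its end, in the units of the state.
- monitor.observe(): the state, without advancing time (a new reading comes with each control period).
- vision.capture(name): name is "side" or "top" or "wrist"; returns a dict with "frame" (400x640x3 uint8, red, green, blue), "mtx" (3x3 intrinsics, pixels), "R" (3x3) and "t" (3): a world point X has camera coordinates R X + t. Camera axes: x right, y down, z forward; pixel columns grow to the right and rows downward; lengths in m; the calibration is good to about 2 mm. A picture is of the moment at which its call begins. There is no depth.
- workorder.hand_in(): hands the job in; it is judged then, once.
The state is a dict: "clock": time; "joint_pos": joint angles; "qvel": joint speeds; "effort": joint torques, N m; "tcp_pos": TCP position; "orientation": TCP orientation; "force": force on the tool from outside, world axes, zero at the start; "torque": the same for the moment, N m; "grip_width": finger opening in m; "gripper_force": force on a finger pad.
Only numpy, scipy, OpenCV 4.12 (cv2) and the standard library are available. Lean on these libraries where they do the work, as an engineer would, in place of code of your own. Each camera call takes 0.05 s, during which the arm holds its last target. There are 200 camera calls.

## Working session

There is one attempt and no reset: what is moved stays moved. The work goes in short steps, Python scripts to look and compute and a tool call to move; the robot and the scene stay as the last step left them, time stands still between calls to the robot, and variables do not carry over. Pictures are saved under pics/ and viewed, at most 10 in all, crops included, and the job is handed in when it is done.

Besides the shell and the picture viewer there is one more tool, called after "Emit:" by a JSON object that holds its "api" and its "payload". servo_tool: Moves the arm, as the interface text tells. Shifts and turns lie within -1 to 1; 1 stands for 0.2 m of shift or 45 degrees of turn. Its arguments: {"type":"object","properties":{"commands":{"type":"array","items":{"type":"array"}},"grip":{"type":"number"},"grip_force":{"type":"number"}},"required":["commands"]}

```bash
ls; mkdir -p pics
python3 - <<'E'
from plant import monitor, vision, workorder, env
import cv2, numpy as np
s=monitor.observe(); print({k:np.round(v,3) for k,v in s.items()}, env.grasp_offset)
for n in("top","side"):
    c=vision.capture(n); cv2.imwrite(f"pics/{n}0.png",c["frame"][:,:,::-1]); print(n,c["mtx"],(-c["R"].T@c["t"]).round(3),c["R"].round(2))
    np.savez(f"{n}0.npz",**c)
E
```

```text
pics
{'clock': np.float64(0.0), 'joint_pos': array([ 1.225,  0.277,  1.506, -0.   ,  1.361, -0.121]), 'qvel': array([ 0.002,  0.002, -0.001,  0.001,  0.002, -0.001]), 'effort': array([ 1.0000e-03, -4.0459e+01, -2.3722e+01,  7.0000e-02,  3.5000e-02,
       -0.0000e+00]), 'tcp_pos': array([0.128, 0.56 , 0.205]), 'orientation': array([ 0.112,  0.994, -0.001, -0.   ]), 'force': array([-0.008, -0.566,  0.085]), 'torque': array([-0.02 ,  0.067,  0.014]), 'gripper_force': np.float64(0.0), 'grip_width': np.float64(0.094)} 0.0188
top [[387.91115516   0.         324.85268407]
 [  0.         387.91115516 201.62680866]
 [  0.           0.           1.        ]] [ 0.348 -0.012  1.169] [[ 0.01 -1.    0.01]
 [-0.99 -0.01 -0.16]
 [ 0.16 -0.01 -0.99]]
side [[433.28199146   0.         322.05616349]
 [  0.         433.28199146 196.33476617]
 [  0.           0.           1.        ]] [-0.46  -0.432  1.062] [[ 0.39 -0.92  0.  ]
 [-0.62 -0.27 -0.74]
 [ 0.68  0.28 -0.67]]
```

View pics/top0.png

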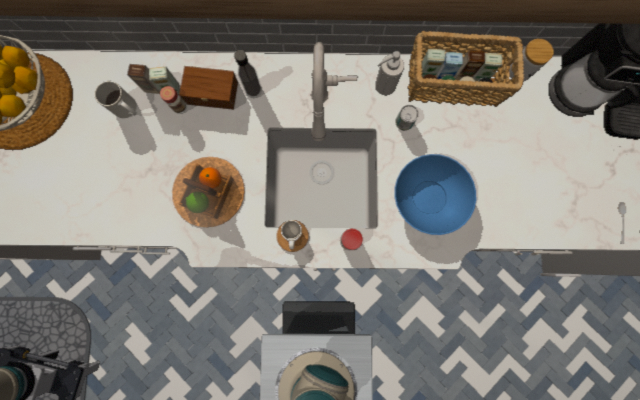

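View pics/side0.png

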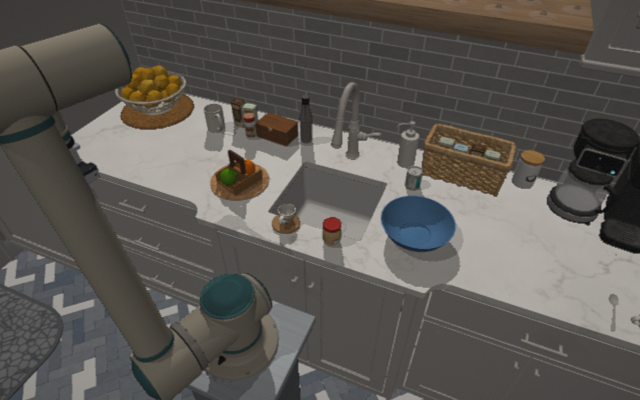

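The mat and dish are on the left: top (208,192), orange (210,177), lime (197,201). The bowl is on the right at top (435,195), with the cup at (291,237), the honey jar at (352,239) and the faucet around (318,90). Next I'll turn these into positions.

```bash
cat > h.py <<'E'
import numpy as np, cv2
def ray(c,uv,z):
    d=c["R"].T@np.linalg.inv(c["mtx"])@np.array([uv[0],uv[1],1.]); o=-c["R"].T@c["t"]
    return (o+d*(z-o[2])/d[2])
def proj(c,X):
    p=c["mtx"]@(c["R"]@np.asarray(X,float)+c["t"]); return p[:2]/p[2]
def blob(c,lo,hi,box=None):
    h=cv2.cvtColor(c["frame"],cv2.COLOR_RGB2HSV); m=cv2.inRange(h,np.array(lo),np.array(hi))
    if box: k=np.zeros_like(m); x0,y0,x1,y1=box; k[y0:y1,x0:x1]=1; m*=k
    n,l,s,ce=cv2.connectedComponentsWithStats(m); i=1+np.argmax(s[1:,4]); return ce[i],s[i],l==i
E
python3 - <<'E'
from h import *
c=np.load("top0.npz"); s=np.load("side0.npz")
for n,cc,b in(("top",c,(160,150,260,240)),("side",s,(200,140,280,205))):
  for f,lo,hi in(("lime",(35,80,30),(75,255,255)),("orange",(5,200,120),(16,255,255))):
    ce,st,_=blob(cc,lo,hi,b); print(n,f,ce,st,ray(cc,ce,.044))
for n,cc in(("top",c),("side",s)):
    ce,st,m=blob(cc,(95,100,40),(120,255,255),(370,140,490,260))
    ct=max(cv2.findContours(m.astype(np.uint8),0,1)[0],key=len); e=cv2.fitEllipse(cv2.convexHull(ct)); print(n,"bowl",st,e,ray(cc,e[0],.07))
for a in((172,192),(245,192),(208,157),(208,228)): print("mat",ray(c,a,.006))
for n,p,z in(("cup",(291,237),.0),("honey",(352,239),.085),("sinkfront",(320,228),0),("front",(320,266),0),("sinkL",(266,180),0),("sinkR",(378,180),0),("faucet tip",(318,135),.2)): print(n,ray(c,p,z))
for n,cc,b in(("t",c,(160,145,260,240)),("s",s,(200,140,280,210))):
    x0,y0,x1,y1=b; cv2.imwrite(f"pics/crop_{n}.png",cv2.resize(cc["frame"][y0:y1,x0:x1,::-1],None,fx=6,fy=6,interpolation=cv2.INTER_CUBIC))
a=cv2.imread("pics/crop_t.png");b=cv2.imread("pics/crop_s.png");H=max(a.shape[0],b.shape[0])
p=lambda i:cv2.copyMakeBorder(i,0,H-i.shape[0],0,0,0)
cv2.imwrite("pics/crops.png",cv2.resize(np.hstack([p(a),p(b)]),None,fx=.7,fy=.7))
E
```

```text
top lime [196.27083333 201.4672619 ] [185 193  23  19 336] [0.52877758 0.35541559 0.044     ]
top orange [208.52232143 174.99107143] [199 168  20  16 224] [0.60853442 0.32399286 0.044     ]
side lime [227.97826087 176.4       ] [220 168  17  18 230] [0.53494318 0.35710152 0.044     ]
side orange [248.37142857 162.85714286] [245 160   8   6  35] [0.63461705 0.3290468  0.044     ]
top bowl [ 396  155   80   80 5024] ((435.1663818359375, 194.28570556640625), (77.9588851928711, 81.8465576171875), 128.30801391601562) [ 0.55141177 -0.33936057  0.07      ]
side bowl [ 381  196   74   55 3090] ((417.57916259765625, 222.84881591796875), (53.12980270385742, 73.68232727050781), 102.51368713378906) [ 0.54866487 -0.342277    0.07      ]
mat [0.56338189 0.44311818 0.006     ]
mat [0.56530221 0.22170851 0.006     ]
mat [0.6741759  0.34009044 0.006     ]
mat [0.45465888 0.32797036 0.006     ]
cup [0.43005177 0.07939703 0.        ]
honey [ 0.41984456 -0.09740203  0.085     ]
sinkfront [ 0.45784306 -0.00752884  0.        ]
front [ 0.34465756 -0.00854501  0.        ]
sinkL [0.6045261  0.15992684 0.        ]
sinkR [ 0.6076191  -0.18510686  0.        ]
faucet tip [ 0.68166041 -0.00097297  0.2       ]
```

View pics/crops.png

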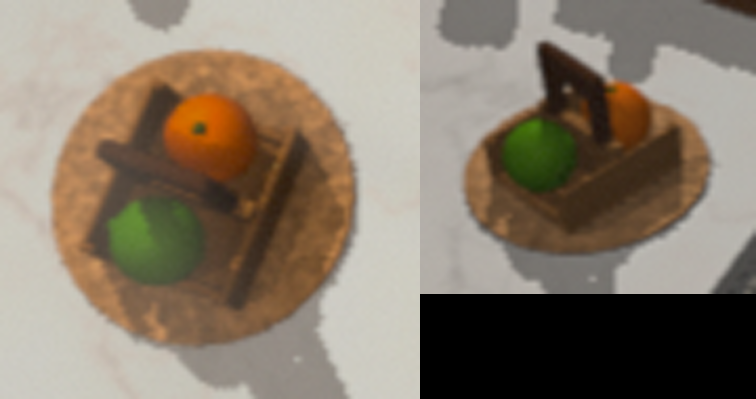

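```bash
cat >> h.py <<'E'
from scipy.spatial.transform import Rotation as Rn
def togo(s,p):  # world target -> tool-frame shift in units
    R=Rn.from_quat(s["orientation"]).as_matrix(); return (R.T@(np.asarray(p)-s["tcp_pos"])/.2).round(3)
def ang(v): return np.degrees(np.arctan2(v[1],v[0]))
E
python3 - <<'E'
from h import *
from plant import monitor
c=np.load("top0.npz")
f=lambda x,y:(160+x/4.2,145+y/4.2)
a,b=ray(c,f(105,150),.128),ray(c,f(235,198),.128); print("bar",a,b,(a+b)/2,np.linalg.norm(a-b),ang(b-a))
for p,q in(((298,135),(238,305)),((160,90),(90,250))):
    a,b=ray(c,f(*p),.05),ray(c,f(*q),.05);print("rim",a,b,(a+b)/2,ang(b-a))
print(togo(monitor.observe(),[.568,.337,.235]))
E
```

```text
bar [0.57250979 0.36212123 0.128     ] [0.54147516 0.2760734  0.128     ] [0.55699248 0.31909731 0.128     ] 0.09147336641967968 -109.8327076619144
rim [0.60125369 0.25594065 0.05      ] [0.480947   0.29172805 0.05      ] [0.54110034 0.27383435 0.05      ] 163.4339365567506
rim [0.6328003  0.35437575 0.05      ] [0.51844726 0.39596095 0.05      ] [0.57562378 0.37516835 0.05      ] 160.0158873353552
[-2.393 -0.597 -0.151]
```

Emit:
{"api": "servo_tool", "payload": {"commands": [[[-0.15, -0.04, -0.015], [0, 0, 0]], [[-0.25, -0.07, -0.015], [0, 0, 0]], [[-0.26, -0.076, -0.015], [0, 0, 0]], [[-0.26, -0.08, -0.015], [0, 0, 0]], [[-0.26, -0.08, -0.015], [0, 0, 0]], [[-0.26, -0.08, -0.015], [0, 0, 0]], [[-0.26, -0.08, -0.015], [0, 0, 0]], [[-0.26, -0.08, -0.015], [0, 0, 0]], [[-0.25, -0.06, -0.015], [0, 0, 0]], [[-0.15, -0.04, -0.015], [0, 0, 0]]]}}

```text
clock: 1.35
tcp_pos: [0.5597, 0.3199, 0.2347]
orientation: [0.113, 0.994, -0.0, -0.0]
force: [0.2, 0.6, -0.5]
grip_width: 0.0939
gripper_force: 0.0
```

Emit:
{"api": "servo_tool", "payload": {"commands": [[[0, 0, 0], [0, 0, 0.215]], [[0, 0, 0], [0, 0, 0.215]], [[0, 0, 0], [0, 0, 0.215]], [[0, 0, 0], [0, 0, 0.215]], [[0, 0, 0], [0, 0, 0.215]], [[0, 0, 0], [0, 0, 0.215]], [[0, 0, 0], [0, 0, 0.215]], [[0, 0, 0], [0, 0, 0.215]], [[0, 0, 0], [0, 0, 0.215]], [[0, 0, 0], [0, 0, 0.215]]]}}

```text
clock: 2.6
tcp_pos: [0.5574, 0.3215, 0.2348]
orientation: [0.819, 0.574, -0.001, -0.0]
force: [-0.1, 0.3, 0.7]
grip_width: 0.0937
gripper_force: 0.0
```

Run:
```python
from h import *
from plant import monitor, vision
s=monitor.observe(); R=Rn.from_quat(s["orientation"]).as_matrix(); print(s["tcp_pos"],s["joint_pos"].round(3),ang(R[:,1]),R[:,2].round(3))
for n in("wrist","side"):
    c=vision.capture(n); np.savez(f"{n}1.npz",**c); cv2.imwrite(f"pics/{n}1.png",c["frame"][:,:,::-1])
```

```text
[0.55742532 0.32147269 0.2347991 ] [0.415 0.368 1.296 0.    1.479 0.763] -19.948908360703108 [-0.001 -0.    -1.   ]
```

View pics/wrist1.png

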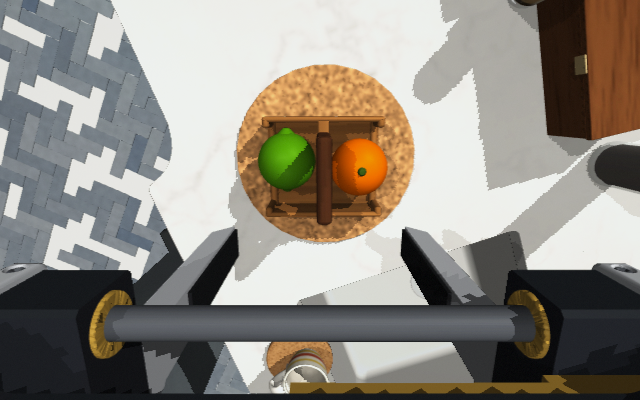

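The wrist view shows the handle's bar upright in the frame, from about (323,133) to (325,223), with the lime on the left and the orange on the right. The yaw is nearly right.

Run:
```python
from h import *
from plant import monitor
c=np.load("wrist1.npz"); s=monitor.observe()
a,b=ray(c,(323.5,133),.131),ray(c,(324.5,223),.131); print(a,b,(a+b)/2,np.linalg.norm(a-b),ang(a-b)-90)
for q in (((264,119),(384,119)),((268,215),(377,215))): 
  p=[ray(c,u,.052) for u in q]; print("rim",p,ang(p[1]-p[0]))
m=[ray(c,u,.006) for u in((236,154),(414,154),(325,64),(325,243))]; print("mat",(m[0]+m[1])/2,(m[2]+m[3])/2)
h=(a+b)/2; print(togo(s,[h[0],h[1],.116-.0188-.003]))
```

```text
[0.58028404 0.37259906 0.131     ] [0.55432988 0.29762907 0.131     ] [0.56730696 0.33511407 0.131     ] 0.07933547943541994 -19.09554118107927
rim [array([0.52523639, 0.40339026, 0.052     ]), array([0.64490642, 0.36001056, 0.052     ])] -19.925291449756546
rim [array([0.48909884, 0.30322054, 0.052     ]), array([0.60596879, 0.26089149, 0.052     ])] -19.90984746593188
mat [0.57243946 0.34110548 0.006     ] [0.5701983  0.33475946 0.006     ]
[0.081 0.024 0.703]
```

Emit:
{"api": "servo_tool", "payload": {"commands": [[[0.04, 0.012, 0], [0, 0, 0]], [[0.04, 0.012, 0.04], [0, 0, 0]], [[0, 0, 0.09], [0, 0, 0]], [[0, 0, 0.1], [0, 0, 0]], [[0, 0, 0.1], [0, 0, 0]], [[0, 0, 0.1], [0, 0, 0]], [[0, 0, 0.1], [0, 0, 0]], [[0, 0, 0.1], [0, 0, 0]], [[0, 0, 0.05], [0, 0, 0]], [[0, 0, 0.02], [0, 0, 0]]], "grip": 0}}

```text
clock: 3.95
tcp_pos: [0.5675, 0.3352, 0.0946]
orientation: [0.817, 0.576, -0.0, -0.0]
force: [-0.2, -0.1, 0.3]
grip_width: 0.0939
gripper_force: 0.0
```

Emit:
{"api": "servo_tool", "payload": {"commands": [[[0, 0, 0], [0, 0, 0]], [[0, 0, 0], [0, 0, 0]], [[0, 0, 0], [0, 0, 0]], [[0, 0, 0], [0, 0, 0]], [[0, 0, 0], [0, 0, 0]], [[0, 0, 0], [0, 0, 0]], [[0, 0, 0], [0, 0, 0]], [[0, 0, 0], [0, 0, 0]], [[0, 0, 0], [0, 0, 0]], [[0, 0, 0], [0, 0, 0]]], "grip": 255, "grip_force": 45}}

```text
clock: 5.2
tcp_pos: [0.5667, 0.3353, 0.0954]
orientation: [0.817, 0.576, -0.001, -0.001]
force: [-2.9, 1.5, 0.4]
grip_width: 0.0137
gripper_force: 45.0
```

Run:
```python
from h import *
from plant import monitor
from scipy.optimize import least_squares
s=monitor.observe(); R=Rn.from_quat(s["orientation"]).as_matrix(); print({k:np.round(s[k],3) for k in("clock","tcp_pos","joint_pos","force","torque","grip_width","gripper_force")},ang(R[:,1]))
# rough arm geometry from the poses seen (tool down)
D=[([.277,1.506],[.128,.5605,.205]),([.368,1.296],[.5574,.3215,.2348]),(s["joint_pos"][1:3],s["tcp_pos"])]
f=lambda p:np.r_[[g for q,t in D for g in(p[0]*np.sin(q[0])+p[1]*np.sin(sum(q))-np.sqrt(t[0]**2+t[1]**2-.07**2)+p[3],p[0]*np.cos(q[0])+p[1]*np.cos(sum(q))+p[2]-t[2])]]
r=least_squares(f,[.45,.45,0,0]); print(r.x,r.fun)
```

```text
{'clock': np.float64(5.2), 'tcp_pos': array([0.567, 0.335, 0.095]), 'joint_pos': array([4.280e-01, 4.720e-01, 1.477e+00, 1.000e-03, 1.193e+00, 7.700e-01]), 'force': array([-2.878,  1.501,  0.402]), 'torque': array([0.104, 0.622, 0.008]), 'grip_width': np.float64(0.014), 'gripper_force': np.float64(45.0)} -19.629547154414578
[ 0.57652431  0.42434455 -0.26163355  0.00207716] [ 0.00391365 -0.00145943 -0.00766924  0.00199848  0.00375559 -0.00053905]
```

Gripped at 14 mm, the bar's thickness. Now I lift straight up.

Emit:
{"api": "servo_tool", "payload": {"commands": [[[0, 0, -0.02], [0, 0, 0]], [[0, 0, -0.05], [0, 0, 0]], [[0, 0, -0.08], [0, 0, 0]], [[0, 0, -0.1], [0, 0, 0]], [[0, 0, -0.1], [0, 0, 0]], [[0, 0, -0.1], [0, 0, 0]], [[0, 0, -0.1], [0, 0, 0]], [[0, 0, -0.07], [0, 0, 0]], [[0, 0, -0.04], [0, 0, 0]], [[0, 0, -0.015], [0, 0, 0]]]}}

```text
clock: 6.45
tcp_pos: [0.5677, 0.335, 0.2308]
orientation: [0.817, 0.576, 0.0, 0.0]
force: [0.0, 0.4, -6.2]
grip_width: 0.0137
gripper_force: 45.0
```

```bash
cat >> h.py <<'E'
from scipy.interpolate import CubicSpline
def plan(s,via,yaw1,n):
    """level carry: world via points and final tool-y yaw (deg), min-jerk in n rows"""
    R=Rn.from_quat(s["orientation"]).as_matrix(); y0=ang(R[:,1]); P=np.vstack([s["tcp_pos"],via])
    l=np.r_[0,np.cumsum(np.linalg.norm(np.diff(P,axis=0),axis=1))]; cs=CubicSpline(l/l[-1],P)
    u=np.arange(n+1)/n; m=10*u**3-15*u**4+6*u**5; Q=cs(m); Y=y0+(yaw1-y0)*m
    for i in range(n):
        a=np.radians(Y[i]); y=np.array([np.cos(a),np.sin(a),0]); z=np.array([0,0,-1.]); x=np.cross(y,z)
        d=Q[i+1]-Q[i]; sh=[round(float(d@v)/.2,3) for v in(x,y,z)]
        print([sh,[0,0,round(-(Y[i+1]-Y[i])/45,3)]],end=", " if i%10<9 else "\n")
    print("closest",Q[n//2].round(3))
E
python3 - <<'E'
from h import *
from plant import monitor,vision
s=monitor.observe(); print(s["tcp_pos"],s["grip_width"],s["force"].round(1),s["torque"].round(2),Rn.from_quat(s["orientation"]).as_matrix()[:,2].round(4))
plan(s,[[.495,0,.235],[.589,-.372,.225]],-38,40)
c=vision.capture("top"); cv2.imwrite("pics/top2.png",cv2.resize(c["frame"][130:250,140:300,::-1],None,fx=4,fy=4))
E
```

```text
[0.56766787 0.33501709 0.23083791] 0.013673270262707772 [ 0.   0.4 -6.2] [-0.14  0.12 -0.02] [ 3.e-04  2.e-04 -1.e+00]
[[-0.001, -0.0, -0.0], [0, 0, np.float64(0.0)]], [[-0.004, -0.0, -0.0], [0, 0, np.float64(0.0)]], [[-0.01, -0.001, -0.0], [0, 0, np.float64(0.001)]], [[-0.019, -0.001, -0.001], [0, 0, np.float64(0.002)]], [[-0.029, -0.002, -0.001], [0, 0, np.float64(0.003)]], [[-0.041, -0.002, -0.001], [0, 0, np.float64(0.004)]], [[-0.053, -0.002, -0.001], [0, 0, np.float64(0.006)]], [[-0.067, -0.001, -0.002], [0, 0, np.float64(0.007)]], [[-0.08, 0.0, -0.002], [0, 0, np.float64(0.009)]], [[-0.093, 0.003, -0.002], [0, 0, np.float64(0.01)]]
[[-0.105, 0.006, -0.002], [0, 0, np.float64(0.011)]], [[-0.116, 0.011, -0.002], [0, 0, np.float64(0.013)]], [[-0.126, 0.017, -0.002], [0, 0, np.float64(0.014)]], [[-0.135, 0.024, -0.002], [0, 0, np.float64(0.015)]], [[-0.141, 0.032, -0.002], [0, 0, np.float64(0.016)]], [[-0.146, 0.041, -0.001], [0, 0, np.float64(0.017)]], [[-0.149, 0.05, -0.001], [0, 0, np.float64(0.018)]], [[-0.15, 0.06, -0.0], [0, 0, np.float64(0.019)]], [[-0.149, 0.07, 0.0], [0, 
[... 448 characters left out ...]
[-0.078, 0.102, 0.004], [0, 0, np.float64(0.014)]], [[-0.068, 0.096, 0.004], [0, 0, np.float64(0.013)]], [[-0.058, 0.089, 0.004], [0, 0, np.float64(0.011)]]
[[-0.049, 0.08, 0.004], [0, 0, np.float64(0.01)]], [[-0.04, 0.07, 0.003], [0, 0, np.float64(0.009)]], [[-0.032, 0.059, 0.003], [0, 0, np.float64(0.007)]], [[-0.025, 0.048, 0.002], [0, 0, np.float64(0.006)]], [[-0.018, 0.037, 0.002], [0, 0, np.float64(0.004)]], [[-0.013, 0.026, 0.001], [0, 0, np.float64(0.003)]], [[-0.008, 0.017, 0.001], [0, 0, np.float64(0.002)]], [[-0.004, 0.009, 0.0], [0, 0, np.float64(0.001)]], [[-0.002, 0.004, 0.0], [0, 0, np.float64(0.0)]], [[-0.0, 0.001, 0.0], [0, 0, np.float64(0.0)]]
closest [ 0.495 -0.02   0.235]
```

View pics/top2.png

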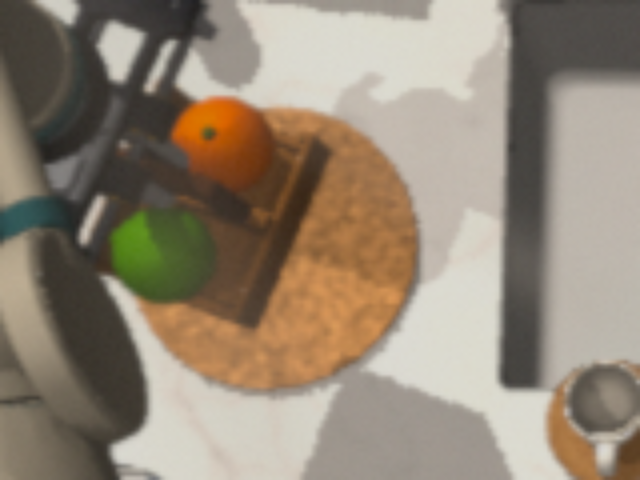

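The dish is lifted with both fruits in it: orange at crop (222,143), lime at (162,253). Now I carry it across in front of the faucet.

Emit:
{"api": "servo_tool", "payload": {"commands": [[[-0.003, 0, 0], [0, 0, 0]], [[-0.007, 0, 0], [0, 0, 0]], [[-0.012, 0, 0], [0, 0, 0]], [[-0.02, -0.002, -0.001], [0, 0, 0.002]], [[-0.03, -0.002, -0.001], [0, 0, 0.003]], [[-0.04, -0.002, -0.001], [0, 0, 0.004]], [[-0.053, -0.002, -0.001], [0, 0, 0.006]], [[-0.067, 0, -0.002], [0, 0, 0.007]], [[-0.08, 0, -0.002], [0, 0, 0.009]], [[-0.093, 0.003, -0.002], [0, 0, 0.01]]]}}

```text
clock: 7.75
tcp_pos: [0.538, 0.2582, 0.2326]
orientation: [0.827, 0.563, -0.0, 0.0]
force: [-0.2, 0.2, -5.8]
grip_width: 0.0139
gripper_force: 45.0
```

Emit:
{"api": "servo_tool", "payload": {"commands": [[[-0.105, 0.006, -0.002], [0, 0, 0.011]], [[-0.116, 0.011, -0.002], [0, 0, 0.013]], [[-0.126, 0.017, -0.002], [0, 0, 0.014]], [[-0.135, 0.024, -0.002], [0, 0, 0.015]], [[-0.14, 0.032, -0.002], [0, 0, 0.016]], [[-0.145, 0.04, 0], [0, 0, 0.017]], [[-0.15, 0.05, 0], [0, 0, 0.018]], [[-0.15, 0.06, 0], [0, 0, 0.019]], [[-0.15, 0.07, 0], [0, 0, 0.019]], [[-0.145, 0.08, 0], [0, 0, 0.019]]]}}

```text
clock: 9.0
tcp_pos: [0.4945, -0.0237, 0.2347]
orientation: [0.861, 0.509, 0.0, 0.0]
force: [0.6, -0.0, -5.1]
grip_width: 0.0136
gripper_force: 45.0
```

Emit:
{"api": "servo_tool", "payload": {"commands": [[[-0.14, 0.087, 0.002], [0, 0, 0.019]], [[-0.135, 0.095, 0.002], [0, 0, 0.019]], [[-0.127, 0.1, 0.003], [0, 0, 0.019]], [[-0.118, 0.105, 0.003], [0, 0, 0.018]], [[-0.108, 0.107, 0.004], [0, 0, 0.017]], [[-0.098, 0.108, 0.004], [0, 0, 0.016]], [[-0.088, 0.106, 0.004], [0, 0, 0.015]], [[-0.078, 0.102, 0.004], [0, 0, 0.014]], [[-0.068, 0.096, 0.004], [0, 0, 0.013]], [[-0.058, 0.089, 0.004], [0, 0, 0.011]]]}}

```text
clock: 10.25
tcp_pos: [0.557, -0.3026, 0.2274]
orientation: [0.891, 0.454, 0.0, -0.0]
force: [0.1, 0.2, -5.8]
grip_width: 0.0138
gripper_force: 45.0
```

Emit:
{"api": "servo_tool", "payload": {"commands": [[[-0.049, 0.08, 0.004], [0, 0, 0.01]], [[-0.04, 0.07, 0.003], [0, 0, 0.009]], [[-0.032, 0.06, 0.003], [0, 0, 0.007]], [[-0.025, 0.048, 0.002], [0, 0, 0.006]], [[-0.018, 0.037, 0.002], [0, 0, 0.004]], [[-0.013, 0.026, 0], [0, 0, 0.003]], [[-0.008, 0.017, 0], [0, 0, 0]], [[-0.004, 0.009, 0], [0, 0, 0]], [[-0.002, 0.004, 0], [0, 0, 0]], [[0, 0, 0], [0, 0, 0]]]}}

```text
clock: 11.5
tcp_pos: [0.5898, -0.3738, 0.2249]
orientation: [0.898, 0.441, 0.0, -0.0]
force: [-0.4, 0.6, -5.8]
grip_width: 0.0136
gripper_force: 45.0
```

Run:
```python
from h import *
from plant import monitor,vision
s=monitor.observe(); print(s["clock"],s["tcp_pos"],s["joint_pos"].round(3),s["grip_width"],s["force"].round(1),ang(Rn.from_quat(s["orientation"]).as_matrix()[:,1]),Rn.from_quat(s["orientation"]).as_matrix()[:,2].round(4))
d=np.array([-np.cos(np.radians(38)),np.sin(np.radians(38)),0]); print(togo(s,np.array([.55,-.341,.197])-.05*d))
c=vision.capture("side"); cv2.imwrite("pics/side3.png",c["frame"][:,:,::-1])
```

```text
11.5 [ 0.5897957  -0.37377475  0.22489618] [-0.664  0.458  1.175  0.     1.509 -0.006] 0.013635419501127854 [-0.4  0.6 -5.8] -37.71511435896389 [-0.e+00  2.e-04 -1.e+00]
[ 0.007 -0.008  0.139]
```

View pics/side3.png

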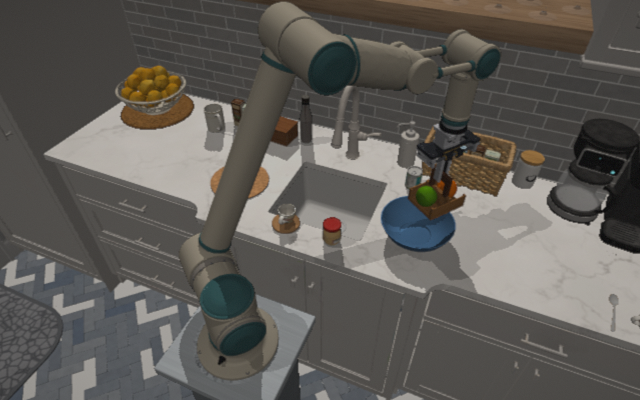

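The dish hangs over the bowl's rear, at about (435,200), with both fruits in it. Next I lower it a little and start tipping.

Emit:
{"api": "servo_tool", "payload": {"commands": [[[0, 0, 0.015], [0, 0, 0]], [[0, 0, 0.03], [0, 0, 0]], [[0, 0, 0.04], [0, 0, 0]], [[0, 0, 0.03], [0, 0, 0]], [[0, 0, 0.015], [-0.03, 0, 0]], [[0, 0, 0.005], [-0.06, 0, 0]], [[0, 0, 0], [-0.09, 0, 0]], [[0, 0, 0], [-0.1, 0, 0]], [[0, 0, 0], [-0.1, 0, 0]], [[0, 0, 0], [-0.09, 0, 0]]]}}

```text
clock: 12.8
tcp_pos: [0.5886, -0.373, 0.197]
orientation: [0.883, 0.433, 0.081, 0.164]
force: [0.2, -0.1, -4.9]
grip_width: 0.0134
gripper_force: 45.0
```

Emit:
{"api": "servo_tool", "payload": {"commands": [[[0, 0, 0], [-0.06, 0, 0]], [[0, 0, 0], [-0.04, 0, 0]], [[0, 0, 0], [-0.03, 0, 0]], [[0, 0, 0], [-0.03, 0, 0]], [[0, 0, 0], [-0.03, 0, 0]], [[0, 0, 0], [-0.03, 0, 0]], [[0, 0, 0], [-0.03, 0, 0]], [[0, 0, 0], [-0.03, 0, 0]], [[0, 0, 0], [-0.03, 0, 0]], [[0, 0, 0], [-0.03, 0, 0]]]}}

```text
clock: 14.05
tcp_pos: [0.5886, -0.3729, 0.1966]
orientation: [0.853, 0.419, 0.137, 0.279]
force: [-0.2, 0.2, -4.7]
grip_width: 0.0136
gripper_force: 45.0
```

Run:
```python
from h import *
from plant import monitor,vision
s=monitor.observe(); R=Rn.from_quat(s["orientation"]).as_matrix(); print(s["clock"],s["tcp_pos"],s["joint_pos"].round(3),s["force"].round(1),np.degrees(np.arccos(-R[2,2])))
a=vision.capture("side")["frame"][120:270,340:520]; b=vision.capture("top")["frame"][120:270,340:520]
cv2.imwrite("pics/tip4.png",cv2.resize(np.hstack([a,b])[:,:,::-1],None,fx=2.2,fy=2.2))
```

```text
14.05 [ 0.58857466 -0.37292614  0.19655286] [-0.668  0.183  1.859  0.013  0.468 -0.019] [-0.2  0.2 -4.7] 36.254505289596416
```

View pics/tip4.png

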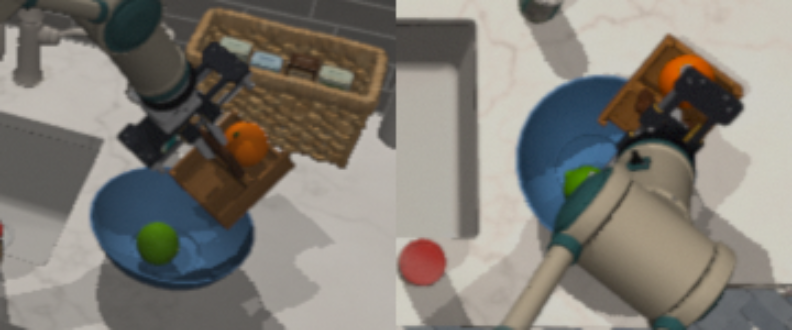

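The lime is in the bowl at crop (158,243) and the orange is still in its bay. Now I level the dish slowly.

Emit:
{"api": "servo_tool", "payload": {"commands": [[[0, 0, 0], [0, 0, 0]], [[0, 0, 0], [0, 0, 0]], [[0, 0, 0], [0, 0, 0]], [[0, 0, 0], [0, 0, 0]], [[0, 0, 0], [0, 0, 0]], [[0, 0, 0], [0.02, 0, 0]], [[0, 0, 0], [0.04, 0, 0]], [[0, 0, 0], [0.06, 0, 0]], [[0, 0, 0], [0.07, 0, 0]], [[0, 0, 0], [0.07, 0, 0]]]}}

```text
clock: 15.4
tcp_pos: [0.5903, -0.3743, 0.1984]
orientation: [0.877, 0.43, 0.094, 0.192]
force: [0.5, -0.2, -4.6]
grip_width: 0.0139
gripper_force: 45.0
```

Emit:
{"api": "servo_tool", "payload": {"commands": [[[0, 0, 0], [0.08, 0, 0]], [[0, 0, 0], [0.08, 0, 0]], [[0, 0, 0], [0.08, 0, 0]], [[0, 0, 0], [0.08, 0, 0]], [[0, 0, 0], [0.07, 0, 0]], [[0, 0, 0], [0.06, 0, 0]], [[0, 0, 0], [0.05, 0, 0]], [[0, 0, 0], [0.03, 0, 0]], [[0, 0, 0], [0.016, 0, 0]], [[0, 0, 0], [0, 0, 0]]]}}

```text
clock: 16.65
tcp_pos: [0.5902, -0.3742, 0.1978]
orientation: [0.898, 0.441, 0.001, 0.002]
force: [-0.1, -0.6, -5.4]
grip_width: 0.0137
gripper_force: 45.0
```

Emit:
{"api": "servo_tool", "payload": {"commands": [[[0, 0, -0.01], [0, 0, 0]], [[0, 0, -0.02], [0, 0, 0]], [[0, 0, -0.03], [0, 0, 0]], [[0, 0, -0.04], [0, 0, 0]], [[0, 0, -0.04], [0, 0, 0]], [[0, 0, -0.03], [0, 0, 0]], [[0, 0, -0.02], [0, 0, 0]], [[0, 0, -0.01], [0, 0, 0]], [[0, 0, 0], [0, 0, 0]], [[0, 0, 0], [0, 0, 0]]]}}

```text
clock: 17.9
tcp_pos: [0.5896, -0.3738, 0.2374]
orientation: [0.898, 0.441, 0.001, 0.001]
force: [1.1, -0.3, -4.3]
grip_width: 0.0135
gripper_force: 45.0
```

Run:
```python
from h import *
from plant import monitor,vision
s=monitor.observe(); R=Rn.from_quat(s["orientation"]).as_matrix(); print(s["clock"],s["tcp_pos"],s["joint_pos"].round(3),s["force"].round(1),R[:,2].round(3),ang(R[:,1]))
plan(s,[[.495,0,.235],[.5677,.335,.2308]],-19.6,40)
```

```text
17.9 [ 0.58962424 -0.37377392  0.23743581] [-0.665  0.452  1.155  0.     1.533 -0.006] [ 1.1 -0.3 -4.3] [ 0.002 -0.001 -1.   ] -37.72137052596387
[[0.0, -0.001, 0.0], [0, 0, np.float64(-0.0)]], [[0.002, -0.004, 0.0], [0, 0, np.float64(-0.0)]], [[0.004, -0.009, 0.0], [0, 0, np.float64(-0.001)]], [[0.008, -0.017, 0.0], [0, 0, np.float64(-0.002)]], [[0.013, -0.026, 0.0], [0, 0, np.float64(-0.003)]], [[0.019, -0.037, 0.0], [0, 0, np.float64(-0.004)]], [[0.025, -0.048, 0.0], [0, 0, np.float64(-0.006)]], [[0.032, -0.059, 0.0], [0, 0, np.float64(-0.007)]], [[0.04, -0.07, 0.0], [0, 0, np.float64(-0.008)]], [[0.048, -0.08, 0.0], [0, 0, np.float64(-0.01)]]
[[0.057, -0.089, 0.0], [0, 0, np.float64(-0.011)]], [[0.067, -0.097, 0.001], [0, 0, np.float64(-0.013)]], [[0.077, -0.103, 0.001], [0, 0, np.float64(-0.014)]], [[0.087, -0.107, 0.001], [0, 0, np.float64(-0.015)]], [[0.097, -0.109, 0.001], [0, 0, np.float64(-0.016)]], [[0.107, -0.109, 0.001], [0, 0, np.float64(-0.017)]], [[0.117, -0.106, 0.001], [0, 0, np.float64(-0.018)]], [[0.126, -0.102, 0.001], [0, 0, np.float64(-0.018)]], [[0.134, -0.097
[... 470 characters left out ...]
[0.126, -0.018, 0.002], [0, 0, np.float64(-0.014)]], [[0.116, -0.012, 0.002], [0, 0, np.float64(-0.013)]], [[0.105, -0.007, 0.001], [0, 0, np.float64(-0.011)]]
[[0.093, -0.003, 0.001], [0, 0, np.float64(-0.01)]], [[0.08, -0.001, 0.001], [0, 0, np.float64(-0.008)]], [[0.067, 0.001, 0.001], [0, 0, np.float64(-0.007)]], [[0.054, 0.002, 0.001], [0, 0, np.float64(-0.006)]], [[0.041, 0.002, 0.001], [0, 0, np.float64(-0.004)]], [[0.029, 0.002, 0.0], [0, 0, np.float64(-0.003)]], [[0.019, 0.001, 0.0], [0, 0, np.float64(-0.002)]], [[0.01, 0.001, 0.0], [0, 0, np.float64(-0.001)]], [[0.004, 0.0, 0.0], [0, 0, np.float64(-0.0)]], [[0.001, 0.0, 0.0], [0, 0, np.float64(-0.0)]]
closest [ 0.495 -0.021  0.235]
```

Emit:
{"api": "servo_tool", "payload": {"commands": [[[0, -0.001, 0], [0, 0, 0]], [[0.002, -0.004, 0], [0, 0, 0]], [[0.004, -0.009, 0], [0, 0, -0.001]], [[0.008, -0.017, 0], [0, 0, -0.002]], [[0.013, -0.026, 0], [0, 0, -0.003]], [[0.019, -0.037, 0], [0, 0, -0.004]], [[0.025, -0.048, 0], [0, 0, -0.006]], [[0.032, -0.06, 0], [0, 0, -0.007]], [[0.04, -0.07, 0], [0, 0, -0.008]], [[0.048, -0.08, 0], [0, 0, -0.01]]]}}

```text
clock: 19.15
tcp_pos: [0.5559, -0.2997, 0.2377]
orientation: [0.89, 0.455, 0.001, 0.001]
force: [-0.4, 0.2, -4.9]
grip_width: 0.0136
gripper_force: 45.0
```

Emit:
{"api": "servo_tool", "payload": {"commands": [[[0.057, -0.089, 0], [0, 0, -0.011]], [[0.067, -0.097, 0.001], [0, 0, -0.013]], [[0.077, -0.103, 0.001], [0, 0, -0.014]], [[0.087, -0.107, 0.001], [0, 0, -0.015]], [[0.097, -0.109, 0.001], [0, 0, -0.016]], [[0.107, -0.109, 0.001], [0, 0, -0.017]], [[0.117, -0.106, 0.001], [0, 0, -0.018]], [[0.126, -0.102, 0.001], [0, 0, -0.018]], [[0.134, -0.097, 0.001], [0, 0, -0.019]], [[0.14, -0.09, 0.002], [0, 0, -0.019]]]}}

```text
clock: 20.4
tcp_pos: [0.4944, -0.0193, 0.2353]
orientation: [0.86, 0.51, 0.001, 0.002]
force: [1.1, -0.7, -4.7]
grip_width: 0.0136
gripper_force: 45.0
```

Emit:
{"api": "servo_tool", "payload": {"commands": [[[0.145, -0.08, 0.002], [0, 0, -0.019]], [[0.148, -0.072, 0.002], [0, 0, -0.019]], [[0.149, -0.062, 0.002], [0, 0, -0.018]], [[0.149, -0.052, 0.002], [0, 0, -0.018]], [[0.146, -0.043, 0.002], [0, 0, -0.017]], [[0.141, -0.034, 0.002], [0, 0, -0.016]], [[0.135, -0.025, 0.002], [0, 0, -0.015]], [[0.126, -0.018, 0.002], [0, 0, -0.014]], [[0.116, -0.012, 0.002], [0, 0, -0.013]], [[0.105, -0.007, 0.001], [0, 0, -0.011]]]}}

```text
clock: 21.65
tcp_pos: [0.5389, 0.2619, 0.2309]
orientation: [0.826, 0.563, 0.001, 0.002]
force: [0.9, -0.0, -3.7]
grip_width: 0.0134
gripper_force: 45.0
```

Emit:
{"api": "servo_tool", "payload": {"commands": [[[0.093, -0.003, 0.001], [0, 0, -0.01]], [[0.08, 0, 0.001], [0, 0, -0.008]], [[0.067, 0.001, 0.001], [0, 0, -0.007]], [[0.054, 0.002, 0.001], [0, 0, -0.006]], [[0.041, 0.002, 0.001], [0, 0, -0.004]], [[0.029, 0.002, 0], [0, 0, -0.003]], [[0.019, 0.001, 0], [0, 0, -0.002]], [[0.01, 0.001, 0], [0, 0, -0.001]], [[0.004, 0, 0], [0, 0, 0]], [[0.001, 0, 0], [0, 0, 0]]]}}

```text
clock: 22.9
tcp_pos: [0.5683, 0.3346, 0.2297]
orientation: [0.817, 0.576, 0.0, 0.002]
force: [-0.1, 0.4, -4.8]
grip_width: 0.0139
gripper_force: 45.0
```

Run:
```python
from h import *
from plant import monitor,vision
s=monitor.observe(); R=Rn.from_quat(s["orientation"]).as_matrix(); print(s["clock"],s["tcp_pos"],s["force"].round(1),R[:,2].round(3),ang(R[:,1]),togo(s,[.567,.335,.0955]))
c=vision.capture("top"); cv2.imwrite("pics/top5.png",c["frame"][:,:,::-1])
```

```text
22.9 [0.56829247 0.33460983 0.2297149 ] [-0.1  0.4 -4.8] [ 0.002 -0.002 -1.   ] -19.637397005816002 [ 0.    -0.009  0.671]
```

View pics/top5.png

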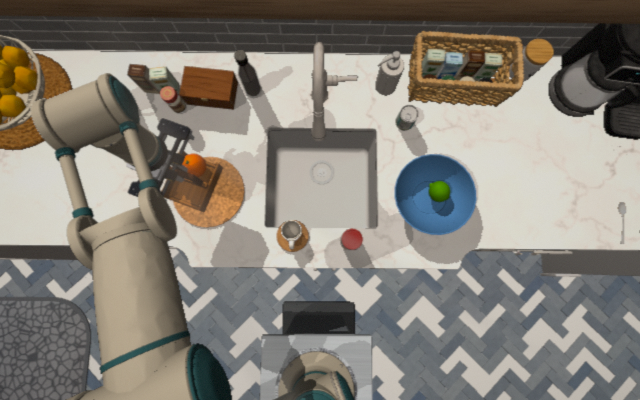

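The lime is in the bowl at (439,191), the orange is in the dish at (194,165), and the cup and jar have not moved. Now I lower the dish.

Emit:
{"api": "servo_tool", "payload": {"commands": [[[0, -0.004, 0.03], [0, 0, 0]], [[0, -0.004, 0.06], [0, 0, 0]], [[0, 0, 0.09], [0, 0, 0]], [[0, 0, 0.1], [0, 0, 0]], [[0, 0, 0.1], [0, 0, 0]], [[0, 0, 0.1], [0, 0, 0]], [[0, 0, 0.08], [0, 0, 0]], [[0, 0, 0.05], [0, 0, 0]], [[0, 0, 0.03], [0, 0, 0]], [[0, 0, 0.015], [0, 0, 0]]]}}

```text
clock: 24.2
tcp_pos: [0.5674, 0.3352, 0.0987]
orientation: [0.817, 0.576, 0.001, 0.002]
force: [0.3, -0.4, -4.2]
grip_width: 0.0138
gripper_force: 45.0
```

Emit:
{"api": "servo_tool", "payload": {"commands": [[[0, 0, 0.006], [0, 0, 0]], [[0, 0, 0.005], [0, 0, 0]], [[0, 0, 0.003], [0, 0, 0]], [[0, 0, 0.003], [0, 0, 0]], [[0, 0, 0], [0, 0, 0]], [[0, 0, 0], [0, 0, 0]], [[0, 0, 0], [0, 0, 0]], [[0, 0, 0], [0, 0, 0]], [[0, 0, 0], [0, 0, 0]], [[0, 0, 0], [0, 0, 0]]]}}

```text
clock: 25.45
tcp_pos: [0.5674, 0.3351, 0.0955]
orientation: [0.817, 0.576, 0.001, 0.002]
force: [0.6, -1.6, -1.1]
grip_width: 0.0138
gripper_force: 45.0
```

Emit:
{"api": "servo_tool", "payload": {"commands": [[[0, 0, 0.002], [0, 0, 0]], [[0, 0, 0], [0, 0, 0]], [[0, 0, 0], [0, 0, 0]], [[0, 0, 0], [0, 0, 0]], [[0, 0, 0], [0, 0, 0]], [[0, 0, 0], [0, 0, 0]], [[0, 0, 0], [0, 0, 0]], [[0, 0, 0], [0, 0, 0]], [[0, 0, 0], [0, 0, 0]], [[0, 0, 0], [0, 0, 0]]], "grip": 0}}

```text
clock: 26.7
tcp_pos: [0.5672, 0.3351, 0.0949]
orientation: [0.817, 0.576, 0.0, 0.001]
force: [-0.3, -0.8, 0.7]
grip_width: 0.0941
gripper_force: 0.0
```

Emit:
{"api": "servo_tool", "payload": {"commands": [[[0, 0, -0.03], [0, 0, 0]], [[0, 0, -0.06], [0, 0, 0]], [[0, 0, -0.1], [0, 0, 0]], [[0, 0, -0.1], [0, 0, 0]], [[0, 0, -0.1], [0, 0, 0]], [[0, 0, -0.1], [0, 0, 0]], [[0, 0, -0.1], [0, 0, 0]], [[0, 0, -0.06], [0, 0, 0]], [[0, 0, -0.03], [0, 0, 0]], [[0, 0, 0], [0, 0, 0]]]}}

```text
clock: 27.95
tcp_pos: [0.5668, 0.3353, 0.231]
orientation: [0.817, 0.576, 0.001, 0.001]
force: [0.9, -1.4, 0.1]
grip_width: 0.0936
gripper_force: 0.0
```

Run:
```python
from h import *
from plant import vision
c=vision.capture("wrist"); cv2.imwrite("pics/wrist6.png",c["frame"][:,:,::-1])
```

```text
(no output)
```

View pics/wrist6.png

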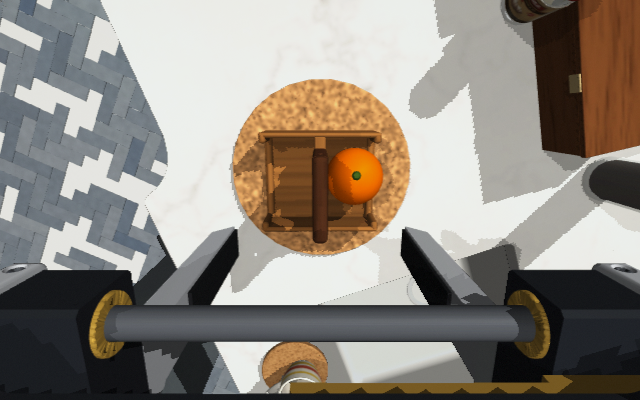

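The dish stands level and centred on the mat, with its emptied bay at (290,180) facing the front, the orange in its own bay at (355,176) and the gripper clear.

```bash
python3 -c "
from plant import workorder
print(workorder.hand_in())"
```

```text
the job is handed in; nothing more can be done
None
```

The job is handed in, with no verdict returned: the last pictures showed the lime in the bowl and the dish level on the mat, released, its emptied half to the front and the orange still in its bay.

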